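Feed a board past the spring stops of a jig

TASK

The board square in the feeding jig is held back by two spring stops. With a fingertip press down the metal strip behind the board, and while holding it down push the board along the jig, over the lowered stops, until it is fully home against the end fence; then let the strip rise so that the stops stand up behind the board. Do not lift the board or grasp anything, and leave the sanding block, the jar and the oak offcut beside the jig where they are.

Things in the scene. Friction and masses are not known exactly. Their poses are not given: they have to be found in the camera images.
- jig: wooden feeding jig fixed to the bench, 118 mm wide (its x), 360 mm long (its y); origin mid-width on the bench top, z up. The board is pushed along jig +y. Channel floor 28 mm above the bench; side fences 14 mm higher, 92 mm apart, from y = -135 to +150 mm; end fence face at y = +150. A slot 50 mm wide in mid-floor holds the 46 mm wide metal strip, y = -188 to +45
- stop_bar (a joint): depth (m) of the stop bar: 0 risen, 0.012 fully down; from 0.007 its two stops are below the floor. Strip and stops are one rigid sprung piece that goes straight down wherever the strip is pressed: about 2 N starts it, 7 N holds it fully down; let go, it rises. A fingertip can slide along the strip while its front pushes the board's rear edge
- press_area (a point): middle of the ribbed end of the metal strip, behind the board: jig x = 0, y = -160 mm, on the strip's top at rest, 26.5 mm above the bench and 1.5 mm below the floor (point fixed to the jig). Left of the work a fixed white panel stands in front of the bench (y over 0.43 m, x 0.37 to 0.48 m, top at z = 0.37 m): an arm that starts beside it must draw back first
- stops_line (a point): point midway between the two steel stops at floor height: jig x = 0, y = +20 mm (fixed to the jig). The stops, 8 mm thick along y and 11 mm wide, stand at jig x = +-34.5 mm beside the strip (58 mm free between them) and stick up 7 mm above the floor at rest
- board_center (a point): centre of the cream board square, 120 mm long (its own x, along the channel), 86 mm wide, 10 mm thick, 0.09 kg, loose on the channel floor. At the start its front edge is 4 to 24 mm short of the stops; home against the end fence its centre is at jig y = +90 mm, its rear edge 6 mm beyond the stops
- sand_block: cork sanding block 62x113x28 mm lying beyond the ribbed end of the jig; bystander; origin at its underside
- screw_jar: white jar of screws with a red lid, 65 mm across and 79 mm tall, beyond the jig's end fence; bystander; origin at its underside
- oak_block: oak offcut 44x90x27 mm beyond the jig's end fence; bystander; origin at its underside

How it is judged:
By the outcome, as a careful person would: the job done as asked, in the order asked, and still so for the second after the job is handed in, with the robot touching nothing.
It also fails if it takes over 42 s, if anything falls off the work surface, if the arm or the gripper's body presses on something with over 40 N, if the wrist force passes 120 N, or if a joint passes its speed limit or range.

ROBOT

A 6-joint arm with a two-finger parallel gripper is mounted at the origin on a cart in front of the work surface, level with it; the furniture and walls round the work are solid. World frame = base frame: x ahead of the robot, y to its left, z up, the work surface at z = 0. Lengths are in m, angles in rad, forces in N, time in s.
With the tool pointing down it reaches from about 0.225 to 0.875 m from the base axis. Payload 3.4 kg.
Tool frame: the origin (TCP) lies between the finger pads; the fingertips stand 17 mm ahead of it and the grasp point (between the pads) lies 2 mm behind it; z points along the fingers, y is the line along which they close (so a half turn about z gives the same grasp; the last joint's range is limited). The gripper opens to 85 mm and grips with 20 to 120 N. Pads are 22 mm wide; open, the fingers measure 114 mm over their backs; the gripper's body (76 mm by 85 mm) begins 54 mm behind the grasp point. The pads swing forward as they close: fully open they stand 13 mm farther back than shut.
Start: joints at [1.207, 0.276, 1.505, -0, 1.361, -0.121], TCP at [0.138, 0.558, 0.248] pointing down, gripper open.
Joint ranges: [-2.89, 2.89], [-0.75, 2.08], [0.22, 2.7], [-1.18, 4.32], [0.11, 2.71], [-2.7, 2.7]. Speed limits (rad/s): [2.57, 2.57, 3.14, 3.14, 3.14, 3.14].

INTERFACE

Orientations are given as a unit quaternion [w, x, y, z].
In Python, from station import sensors, imaging, workorder gives the robot as it stands.
- The arm moves only by the tool carry_out, never from a script. Its argument "motion" is a list of rows, each an object with "slide": the shift along the world's x, y, z in m, a list of three; "turn": the turn, a rotation vector about the world's x, y, z in degrees, a list of three; "fingers": the finger opening in m, from 0 to 0.0854. A call has exactly 10 rows; each row is the pose to reach, as a shift and turn from the pose commanded when the call began; what a row does not reach only later rows make up. A row lasts 1/10 s, in which the tool goes at most 50 mm and 8.59 degrees, less where a joint would pass 70% of its speed; a pose out of reach is approached as far as the arm can. A call with a gripper value outside its range is refused whole. The fingers move at their own pace and stop on an object; "grip_force" is the grip in N (left out, the last holds). Time passes only in rows, so rows that repeat a pose let the fingers close, or fill a call up. It gives the time, the measured TCP pose, the force, the opening and the grip force at its end, in the units of the state.
- sensors.get_state(): the state, without advancing time (a new reading comes with each control period).
- imaging.grab_frame(name): name is "scene" or "top"; returns a dict with "frame" (480x640x3 uint8, red, green, blue), "range_z" (480x640 float32, m along the optical axis (not along the pixel's ray), 0 where there is no reading), "fovy" (degrees; the focal length in pixels is half the picture's height over the tangent of half this angle, whatever the lens; pixels are square), "cx", "cy" (the principal point, pixels), "origin" and "orientation" of the camera in the world. Camera axes: x right, y down, z forward; pixel columns grow to the right and rows downward; lengths in m; the calibration is good to about 2 mm. A picture is of the moment at which its call begins.
- workorder.sign_off(): hands the job in; it is judged then, once.
The state is a dict: "time": time; "q": joint angles; "qvel": joint speeds; "joint_efforts": joint torques, N m; "ee_pos": TCP position; "tcp_rot": TCP orientation; "wrist_force": force on the tool from outside, world axes, zero at the start; "ft_torque": the same for the moment, N m; "grip_width": opening from 0.0 (shut) to 1.0 (fully open); "grip_force": force on a finger pad.
Only numpy, scipy, OpenCV 4.12 (cv2) and the standard library are available. Lean on these libraries where they do the work, as an engineer would, in place of code of your own. Each camera call takes 0.05 s, during which the arm holds its last target. There are 200 camera calls.

## Working session

There is one attempt and no reset: what is moved stays moved. The work goes in short steps, Python scripts to look and compute and a tool call to move; the robot and the scene stay as the last step left them, time stands still between calls to the robot, and variables do not carry over. Pictures are saved under pics/ and viewed, at most 10 in all, crops included, and the job is handed in when it is done.

Besides the shell and the picture viewer there is one more tool, called after "Request:" as a command line: name --argument value ..., lists and objects as JSON in quotes. carry_out: Moves the arm, as the interface text tells. Its arguments: {"type":"object","properties":{"motion":{"type":"array","items":{"type":"object","properties":{"slide":{"type":"array","items":{"type":"number"}},"turn":{"type":"array","items":{"type":"number"}},"fingers":{"type":"number"}}}},"grip_force":{"type":"number"}},"required":["motion"]}

```bash
mkdir -p pics && cat > h.py <<'E'
import numpy as np, cv2
from scipy.spatial.transform import Rotation as R
from station import sensors, imaging, workorder
def grab(n, png=None):
    f=imaging.grab_frame(n)
    if png: cv2.imwrite('pics/'+png, f['frame'][:,:,::-1])
    return f
def cloud(f):
    h,w=f['range_z'].shape; F=h/2/np.tan(np.radians(f['fovy'])/2)
    v,u=np.mgrid[:h,:w]; z=f['range_z']
    P=np.stack([(u-f['cx'])/F*z,(v-f['cy'])/F*z,z],-1)
    q=f['orientation']; M=R.from_quat([q[1],q[2],q[3],q[0]]).as_matrix()
    return P@M.T+np.array(f['origin'])
E
python3 - <<'E'
from h import *
f=grab('top','top1.png'); g=grab('scene','scene1.png')
np.save('top.npy',cloud(f)); np.save('toprgb.npy',f['frame'])
np.save('sc.npy',cloud(g)); np.save('scrgb.npy',g['frame'])
print(f['origin'],f['orientation'],f['fovy'],g['origin'])
print(sensors.get_state())
E
```

```text
[0.27998904 0.02585485 1.41303977] [-0.06065435  0.70871964 -0.7000139   0.06338822] 47.039847671133565 [ 0.10206041 -0.80582394  0.84060154]
{'time': 0.1, 'q': array([ 1.20700362e+00,  2.76509894e-01,  1.50599014e+00,  3.36010785e-06,
        1.36071737e+00, -1.21000178e-01]), 'qvel': array([-0.0010726 , -0.00191724, -0.00317181,  0.00056465, -0.00010446,
       -0.00032368]), 'joint_efforts': array([ 1.60989610e-03, -4.17700303e+01, -2.46403152e+01, -7.40991140e-05,
        5.61227920e-03, -3.70018222e-05]), 'ee_pos': array([0.1380837 , 0.55771769, 0.2475452 ]), 'tcp_rot': array([-1.96589124e-04,  1.21098621e-01,  9.92640148e-01, -7.88232121e-04]), 'wrist_force': array([ 0.68358802, -0.4140816 ,  0.0895906 ]), 'ft_torque': array([-0.00035207, -0.00181297,  0.01367817]), 'grip_force': 0.0, 'grip_width': 0.9995155766261477}
```

View pics/top1.png

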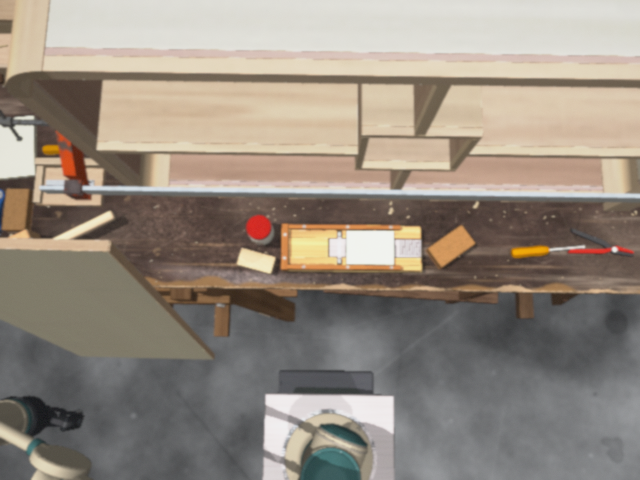

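View pics/scene1.png

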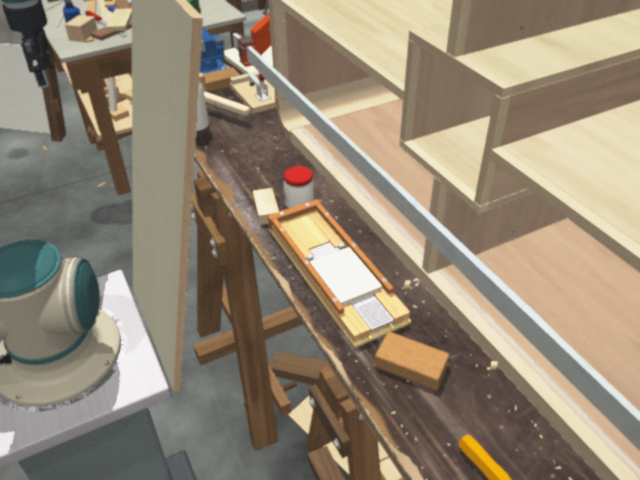

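The top view shows the jig's ribbed end at about (408,248), the end fence at about (285,248) and the board at (370,248). World +y points left and +x points up. In the scene view the jar and oak offcut lie beyond the end fence, the cork beyond the ribbed end, and a grey rail runs behind the jig.

```bash
python3 - <<'E'
from h import *
P=np.load('top.npy'); C=np.load('toprgb.npy').astype(int)
for n,(r0,r1,c0,c1) in dict(rail=(185,193,280,420)).items():
    q=P[r0:r1,c0:c1].reshape(-1,3); print(n,np.percentile(q,[1,50,99],axis=0).round(3).tolist())
roi=np.zeros(P.shape[:2],bool); roi[215:285,272:430]=1
hull=lambda m:(cv2.minAreaRect(P[m][:,:2].astype(np.float32)*1000))
z=P[...,2]
lab=lambda m:(lambda n,l,s,c:l==1+np.argmax(s[1:,4]))(*cv2.connectedComponentsWithStats(m.astype(np.uint8)))
m=lab(roi&(z>.014)&(z<.06)); print('jig',hull(m),m.sum())
m=lab(roi&(C.min(2)>205)&(z>.03)&(z<.045)); print('board',hull(m),m.sum(),np.median(z[m]))
ys,xs=np.where(m);print('px',xs.min(),xs.max(),ys.min(),ys.max())
for n,(u,v) in dict(rib=(408,248),floor=(315,248),bench=(352,284),cork=(450,246),jar=(259,227)).items(): print(n,P[v,u].round(4))
# profile along columns of bench y and heights toward shelf
print('col352',[(r,P[r,352].round(3).tolist()) for r in range(80,230,12)])
I=cv2.imread('pics/top1.png')[205:300,230:490]; cv2.imwrite('pics/c1.png',cv2.resize(I,None,fx=3,fy=3,interpolation=cv2.INTER_CUBIC))
E
```

```text
rail [[0.608, -0.222, 0.028], [0.666, -0.043, 0.04], [0.679, 0.127, 0.213]]
jig ((514.3997802734375, -52.32966613769531), (116.42002868652344, 355.6218566894531), 0.5522153973579407) 6262
board ((514.27783203125, -98.51766967773438), (83.72016143798828, 119.86483764648438), 0.9210289716720581) 1534 0.03846706101458053
px 346 393 231 263
rib [ 0.5151 -0.1974  0.0246]
floor [0.5117 0.0401 0.0265]
bench [ 0.4235 -0.056   0.0007]
cork [ 0.5201 -0.3029  0.0336]
jar [0.5539 0.1786 0.0782]
col352 [(80, [0.648, -0.016, 0.675]), (92, [0.782, -0.035, 0.354]), (104, [0.756, -0.035, 0.354]), (116, [0.731, -0.035, 0.352]), (128, [0.704, -0.035, 0.354]), (140, [0.678, -0.035, 0.355]), (152, [0.652, -0.035, 0.358]), (164, [0.734, -0.053, 0.033]), (176, [0.702, -0.053, 0.033]), (188, [0.669, -0.053, 0.033]), (200, [0.646, -0.055, 0.001]), (212, [0.613, -0.056, -0.0]), (224, [0.582, -0.056, -0.002])]
```

View pics/c1.png

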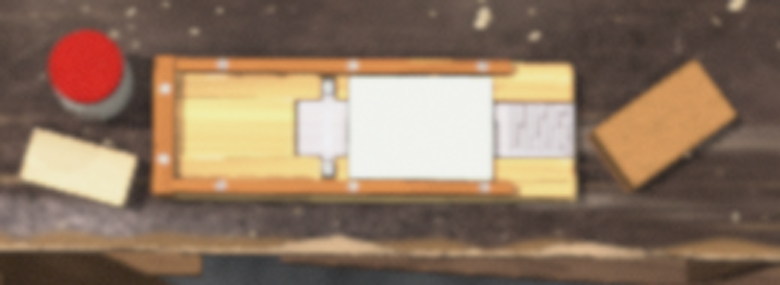

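Request:
carry_out --motion '[{"slide":[-0.01,-0.04,0],"turn":[0,0,0],"fingers":0},{"slide":[-0.02,-0.085,0],"turn":[0,0,0],"fingers":0},{"slide":[-0.03,-0.13,0],"turn":[0,0,0],"fingers":0},{"slide":[-0.04,-0.17,0],"turn":[0,0,0],"fingers":0},{"slide":[-0.05,-0.21,0],"turn":[0,0,0],"fingers":0},{"slide":[-0.045,-0.245,0],"turn":[0,0,-5],"fingers":0},{"slide":[-0.01,-0.26,0],"turn":[0,0,-12],"fingers":0},{"slide":[0.025,-0.275,0],"turn":[0,0,-20],"fingers":0},{"slide":[0.055,-0.295,0],"turn":[0,0,-27],"fingers":0},{"slide":[0.085,-0.32,0],"turn":[0,0,-34],"fingers":0}]'

```text
time: 1.1
ee_pos: [0.2242, 0.2374, 0.2483]
tcp_rot: [0.0, 0.408, 0.913, 0.0]
wrist_force: [0.1, 0.4, 0.5]
grip_width: -0.001
grip_force: 0.0
```

Request:
carry_out --motion '[{"slide":[0.02,-0.035,0],"turn":[0,0,-5],"fingers":0},{"slide":[0.04,-0.07,0],"turn":[0,0,-10],"fingers":0},{"slide":[0.065,-0.105,0],"turn":[0,0,-15],"fingers":0},{"slide":[0.09,-0.145,0],"turn":[0,0,-20],"fingers":0},{"slide":[0.115,-0.185,0],"turn":[0,0,-25],"fingers":0},{"slide":[0.14,-0.225,0],"turn":[0,0,-30],"fingers":0},{"slide":[0.17,-0.265,0],"turn":[0,0,-35],"fingers":0},{"slide":[0.2,-0.305,-0.01],"turn":[0,0,-40],"fingers":0},{"slide":[0.23,-0.345,-0.02],"turn":[0,0,-41.5],"fingers":0},{"slide":[0.255,-0.38,-0.04],"turn":[0,0,-41.5],"fingers":0}]'

```text
time: 2.1
ee_pos: [0.4802, -0.1444, 0.2087]
tcp_rot: [0.002, 0.704, 0.71, 0.001]
wrist_force: [0.1, 0.3, -0.1]
grip_width: -0.003
grip_force: 0.0
```

```bash
python3 -c "
from h import *
s=sensors.get_state();q=s['tcp_rot'];print(s['ee_pos'],R.from_quat([q[1],q[2],q[3],q[0]]).as_matrix().round(4).tolist(),s['wrist_force'])"
```

```text
[ 0.48022635 -0.14443629  0.20871923] [[-0.0088, 1.0, 0.0032], [1.0, 0.0088, -0.0012], [-0.0013, 0.0032, -1.0]] [ 0.13081073  0.27503302 -0.14172234]
```

Request:
carry_out --motion '[{"slide":[0.01,-0.02,-0.01],"turn":[0,0,0],"fingers":0},{"slide":[0.02,-0.04,-0.03],"turn":[0,0,0],"fingers":0},{"slide":[0.036,-0.062,-0.05],"turn":[0,0,0],"fingers":0},{"slide":[0.036,-0.066,-0.07],"turn":[0,0,0],"fingers":0},{"slide":[0.036,-0.066,-0.09],"turn":[0,0,0],"fingers":0},{"slide":[0.036,-0.066,-0.11],"turn":[0,0,0],"fingers":0},{"slide":[0.036,-0.066,-0.125],"turn":[0,0,0],"fingers":0},{"slide":[0.036,-0.066,-0.135],"turn":[0,0,0],"fingers":0},{"slide":[0.036,-0.066,-0.135],"turn":[0,0,0],"fingers":0},{"slide":[0.036,-0.066,-0.135],"turn":[0,0,0],"fingers":0}]'

```text
time: 3.1
ee_pos: [0.5145, -0.2079, 0.0735]
tcp_rot: [0.0, 0.703, 0.711, 0.0]
wrist_force: [-0.6, 0.5, -0.3]
grip_width: 0.001
grip_force: 0.0
```

```bash
python3 - <<'E'
from h import *
s=sensors.get_state();print(s['ee_pos'],s['wrist_force'])
g=grab('scene','scene2.png')
I=g['frame'][180:400,220:470,::-1]; cv2.imwrite('pics/c2.png',cv2.resize(I,None,fx=2.7,fy=2.7,interpolation=cv2.INTER_CUBIC))
E
```

```text
[ 0.51447607 -0.20794419  0.07353881] [-0.62072004  0.45294629 -0.28172932]
```

View pics/c2.png

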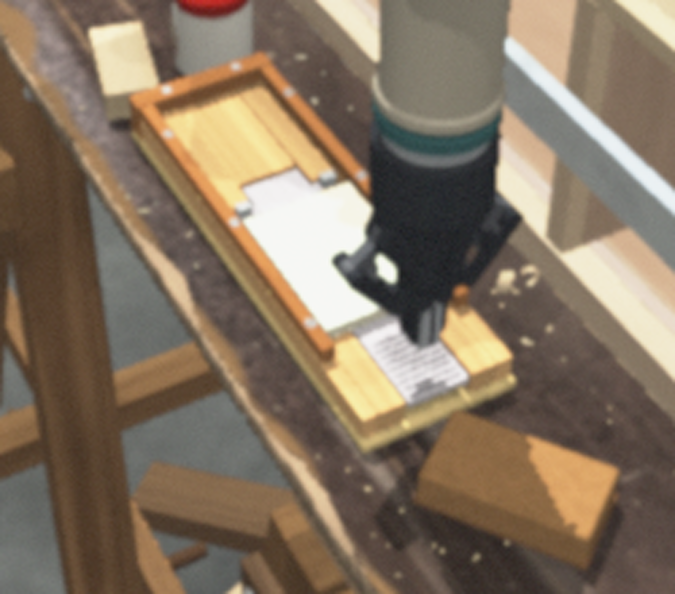

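The closed fingertip (crop about 425,335) is over the ribbed strip, behind the board. The gripper knuckles stick out sideways (about 350,262), so I'll check their height above the fences.

```bash
python3 - <<'E'
from h import *
P=cloud(grab('scene'))
q=P[225:315,335:420].reshape(-1,3)
q=q[(abs(q[:,0]-.514)<.1)&(abs(q[:,1]+.208)<.06)]
for a in np.arange(.04,.16,.008):
    s=q[(q[:,2]>a)&(q[:,2]<a+.008)]
    s=s[abs(s[:,1]+.208)<.04]
    if len(s): print(round(a,3),len(s),s[:,:2].min(0).round(3),s[:,:2].max(0).round(3))
E
```

```text
0.04 24 [ 0.458 -0.176] [ 0.571 -0.168]
0.056 18 [ 0.504 -0.22 ] [ 0.524 -0.213]
0.064 54 [ 0.499 -0.22 ] [ 0.526 -0.201]
0.072 56 [ 0.499 -0.22 ] [ 0.528 -0.203]
0.08 54 [ 0.499 -0.22 ] [ 0.526 -0.204]
0.088 37 [ 0.499 -0.22 ] [ 0.523 -0.211]
0.096 64 [ 0.484 -0.222] [ 0.547 -0.21 ]
0.104 154 [ 0.477 -0.222] [ 0.551 -0.196]
0.112 131 [ 0.471 -0.222] [ 0.556 -0.196]
0.12 144 [ 0.465 -0.226] [ 0.565 -0.205]
0.128 158 [ 0.459 -0.227] [ 0.573 -0.205]
0.136 190 [ 0.452 -0.227] [ 0.574 -0.197]
0.144 311 [ 0.451 -0.227] [ 0.574 -0.196]
0.152 208 [ 0.457 -0.229] [ 0.566 -0.201]
```

Request:
carry_out --motion '[{"slide":[0.001,0,-0.01],"turn":[0,0,0],"fingers":0},{"slide":[0.001,0,-0.018],"turn":[0,0,0],"fingers":0},{"slide":[0.001,0,-0.024],"turn":[0,0,0],"fingers":0},{"slide":[0.001,0,-0.028],"turn":[0,0,0],"fingers":0},{"slide":[0.001,0,-0.031],"turn":[0,0,0],"fingers":0},{"slide":[0.001,0,-0.034],"turn":[0,0,0],"fingers":0},{"slide":[0.001,0,-0.036],"turn":[0,0,0],"fingers":0},{"slide":[0.001,0,-0.038],"turn":[0,0,0],"fingers":0},{"slide":[0.001,0,-0.039],"turn":[0,0,0],"fingers":0},{"slide":[0.001,0,-0.039],"turn":[0,0,0],"fingers":0}]'

```text
time: 4.2
ee_pos: [0.5149, -0.2076, 0.0344]
tcp_rot: [-0.0, 0.703, 0.711, -0.0]
wrist_force: [-3.4, 1.5, 5.5]
grip_width: -0.002
grip_force: 2.7
```

```bash
python3 -c "
from h import *
s=sensors.get_state();print(s['ee_pos'],s['wrist_force'])"
```

```text
[ 0.51490065 -0.20761559  0.03444507] [-3.44560833  1.49977409  5.50149148]
```

Request:
carry_out --motion '[{"slide":[0,0,-0.0015],"turn":[0,0,0],"fingers":0},{"slide":[0,0,-0.0025],"turn":[0,0,0],"fingers":0},{"slide":[0,0,-0.0025],"turn":[0,0,0],"fingers":0},{"slide":[0,0.004,-0.0025],"turn":[0,0,0],"fingers":0},{"slide":[0,0.008,-0.0025],"turn":[0,0,0],"fingers":0},{"slide":[0,0.013,-0.0025],"turn":[0,0,0],"fingers":0},{"slide":[0,0.018,-0.0025],"turn":[0,0,0],"fingers":0},{"slide":[0,0.023,-0.0025],"turn":[0,0,0],"fingers":0},{"slide":[0,0.027,-0.0025],"turn":[0,0,0],"fingers":0},{"slide":[0,0.03,-0.0025],"turn":[0,0,0],"fingers":0}]'

```text
time: 5.2
ee_pos: [0.518, -0.1804, 0.0333]
tcp_rot: [0.004, 0.703, 0.711, 0.0]
wrist_force: [-0.2, -4.2, 5.8]
grip_width: 0.004
grip_force: 2.9
```

Request:
carry_out --motion '[{"slide":[0,0.003,-0.001],"turn":[0,0,0],"fingers":0},{"slide":[0,0.007,-0.0015],"turn":[0,0,0],"fingers":0},{"slide":[0,0.011,-0.0015],"turn":[0,0,0],"fingers":0},{"slide":[0,0.015,-0.0015],"turn":[0,0,0],"fingers":0},{"slide":[-0.001,0.019,-0.0015],"turn":[0,0,0],"fingers":0},{"slide":[-0.001,0.023,-0.0015],"turn":[0,0,0],"fingers":0},{"slide":[-0.001,0.027,-0.0015],"turn":[0,0,0],"fingers":0},{"slide":[-0.001,0.031,-0.0015],"turn":[0,0,0],"fingers":0},{"slide":[-0.001,0.035,-0.0015],"turn":[0,0,0],"fingers":0},{"slide":[-0.001,0.039,-0.0015],"turn":[0,0,0],"fingers":0}]'

```text
time: 6.2
ee_pos: [0.5175, -0.1417, 0.0319]
tcp_rot: [0.005, 0.703, 0.711, 0.0]
wrist_force: [0.1, -5.9, 7.1]
grip_width: 0.002
grip_force: 3.6
```

```bash
python3 - <<'E'
from h import *
s=sensors.get_state();print(s['ee_pos'],s['wrist_force'])
g=grab('scene')
I=g['frame'][180:400,220:470,::-1]; cv2.imwrite('pics/c3.png',cv2.resize(I,None,fx=2.7,fy=2.7,interpolation=cv2.INTER_CUBIC))
E
```

```text
[ 0.51747936 -0.1417331   0.03193732] [ 0.09159062 -5.94761874  7.06985788]
```

View pics/c3.png

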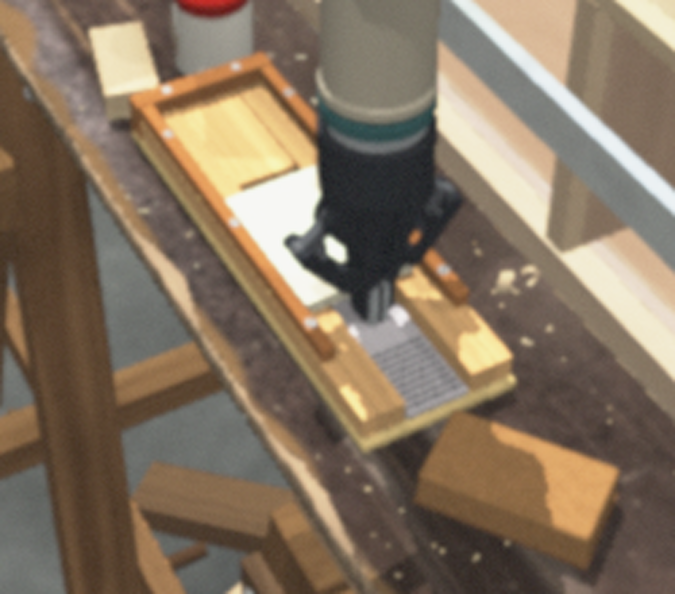

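The strip is fully down and the fingertip is pushing the board's rear edge. The board's front has passed over the lowered stops, so I'll continue.

Request:
carry_out --motion '[{"slide":[0,0.005,0],"turn":[0,0,0],"fingers":0},{"slide":[0,0.01,0],"turn":[0,0,0],"fingers":0},{"slide":[0,0.015,0],"turn":[0,0,0],"fingers":0},{"slide":[0,0.02,0],"turn":[0,0,0],"fingers":0},{"slide":[-0.001,0.025,0],"turn":[0,0,0],"fingers":0},{"slide":[-0.001,0.03,0],"turn":[0,0,0],"fingers":0},{"slide":[-0.001,0.035,0],"turn":[0,0,0],"fingers":0},{"slide":[-0.001,0.04,0],"turn":[0,0,0],"fingers":0},{"slide":[-0.001,0.045,0],"turn":[0,0,0],"fingers":0},{"slide":[-0.001,0.05,0],"turn":[0,0,0],"fingers":0}]'

```text
time: 7.25
ee_pos: [0.5166, -0.0915, 0.0319]
tcp_rot: [0.005, 0.703, 0.711, 0.001]
wrist_force: [-0.2, -5.9, 6.6]
grip_width: -0.0
grip_force: 3.8
```

Request:
carry_out --motion '[{"slide":[0,0.005,0],"turn":[0,0,0],"fingers":0},{"slide":[0,0.01,0],"turn":[0,0,0],"fingers":0},{"slide":[0,0.015,0],"turn":[0,0,0],"fingers":0},{"slide":[0,0.02,0],"turn":[0,0,0],"fingers":0},{"slide":[0,0.025,0],"turn":[0,0,0],"fingers":0},{"slide":[0,0.03,0],"turn":[0,0,0],"fingers":0},{"slide":[0,0.035,0],"turn":[0,0,0],"fingers":0},{"slide":[0,0.039,0],"turn":[0,0,0],"fingers":0},{"slide":[0,0.042,0],"turn":[0,0,0],"fingers":0},{"slide":[0,0.045,0],"turn":[0,0,0],"fingers":0}]'

```text
time: 8.25
ee_pos: [0.5165, -0.0462, 0.0319]
tcp_rot: [0.004, 0.703, 0.711, 0.001]
wrist_force: [0.4, -6.7, 7.2]
grip_width: -0.001
grip_force: 4.0
```

```bash
python3 - <<'E'
from h import *
s=sensors.get_state();print(s['ee_pos'],s['wrist_force'])
g=grab('scene')
I=g['frame'][180:400,220:470,::-1]; cv2.imwrite('pics/c4.png',cv2.resize(I,None,fx=2.7,fy=2.7,interpolation=cv2.INTER_CUBIC))
E
```

```text
[ 0.51653758 -0.046233    0.03189794] [ 0.44692003 -6.68846857  7.24359132]
```

View pics/c4.png

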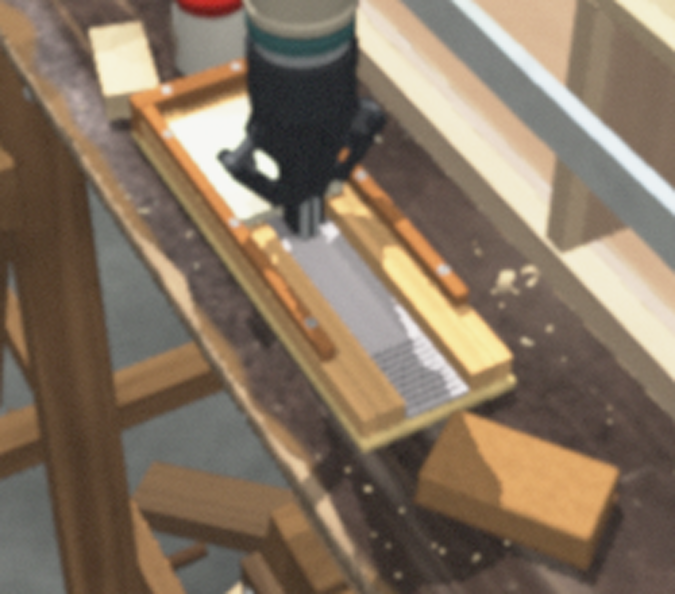

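The board has about a dozen mm left to the end fence, and the gripper knuckles clear the fences. I'll make the last approach slowly.

Request:
carry_out --motion '[{"slide":[0,0.002,0],"turn":[0,0,0],"fingers":0},{"slide":[0,0.004,0],"turn":[0,0,0],"fingers":0},{"slide":[0,0.006,0],"turn":[0,0,0],"fingers":0},{"slide":[0,0.008,0],"turn":[0,0,0],"fingers":0},{"slide":[0,0.009,0],"turn":[0,0,0],"fingers":0},{"slide":[0,0.01,0],"turn":[0,0,0],"fingers":0},{"slide":[0,0.011,0],"turn":[0,0,0],"fingers":0},{"slide":[0,0.012,0],"turn":[0,0,0],"fingers":0},{"slide":[0,0.013,0],"turn":[0,0,0],"fingers":0},{"slide":[0,0.013,0],"turn":[0,0,0],"fingers":0}]'

```text
time: 9.3
ee_pos: [0.5165, -0.0331, 0.0318]
tcp_rot: [0.004, 0.703, 0.711, 0.001]
wrist_force: [0.6, -6.0, 6.9]
grip_width: 0.002
grip_force: 3.7
```

Not yet against the fence, since the force is unchanged. I'll keep going in small steps.

Request:
carry_out --motion '[{"slide":[0,0.0005,0],"turn":[0,0,0],"fingers":0},{"slide":[0,0.001,0],"turn":[0,0,0],"fingers":0},{"slide":[0,0.0015,0],"turn":[0,0,0],"fingers":0},{"slide":[0,0.002,0],"turn":[0,0,0],"fingers":0},{"slide":[0,0.0025,0],"turn":[0,0,0],"fingers":0},{"slide":[0,0.003,0],"turn":[0,0,0],"fingers":0},{"slide":[0,0.0035,0],"turn":[0,0,0],"fingers":0},{"slide":[0,0.004,0],"turn":[0,0,0],"fingers":0},{"slide":[0,0.004,0],"turn":[0,0,0],"fingers":0},{"slide":[0,0.004,0],"turn":[0,0,0],"fingers":0}]'

```text
time: 10.3
ee_pos: [0.5164, -0.0291, 0.0318]
tcp_rot: [0.004, 0.703, 0.711, 0.001]
wrist_force: [-0.6, -6.5, 6.8]
grip_width: -0.002
grip_force: 3.8
```

Request:
carry_out --motion '[{"slide":[0,0.0005,0],"turn":[0,0,0],"fingers":0},{"slide":[0,0.001,0],"turn":[0,0,0],"fingers":0},{"slide":[0,0.0015,0],"turn":[0,0,0],"fingers":0},{"slide":[0,0.002,0],"turn":[0,0,0],"fingers":0},{"slide":[0,0.0025,0],"turn":[0,0,0],"fingers":0},{"slide":[0,0.003,0],"turn":[0,0,0],"fingers":0},{"slide":[0,0.0035,0],"turn":[0,0,0],"fingers":0},{"slide":[0,0.004,0],"turn":[0,0,0],"fingers":0},{"slide":[0,0.004,0],"turn":[0,0,0],"fingers":0},{"slide":[0,0.004,0],"turn":[0,0,0],"fingers":0}]'

```text
time: 11.3
ee_pos: [0.5164, -0.0251, 0.0318]
tcp_rot: [0.004, 0.703, 0.711, 0.001]
wrist_force: [0.1, -4.8, 7.6]
grip_width: -0.002
grip_force: 3.7
```

```bash
python3 - <<'E'
from h import *
s=sensors.get_state();print(s['ee_pos'],s['wrist_force'])
f=grab('top');g=grab('scene')
P=cloud(f);print('tops',P[240:256,300].mean(0))
a=cv2.resize(f['frame'][215:285,265:385,::-1],(600,350),interpolation=cv2.INTER_CUBIC)
b=cv2.resize(g['frame'][195:280,265:385,::-1],None,fx=5,fy=5,interpolation=cv2.INTER_CUBIC)[:250]
b=cv2.resize(g['frame'][195:245,265:385,::-1],(600,250),interpolation=cv2.INTER_CUBIC)
cv2.imwrite('pics/c5.png',np.vstack([a,b]))
E
```

```text
[ 0.51641952 -0.02511904  0.03176415] [ 0.12747509 -4.77167087  7.58704943]
tops [0.5105659  0.07789014 0.03831132]
```

View pics/c5.png

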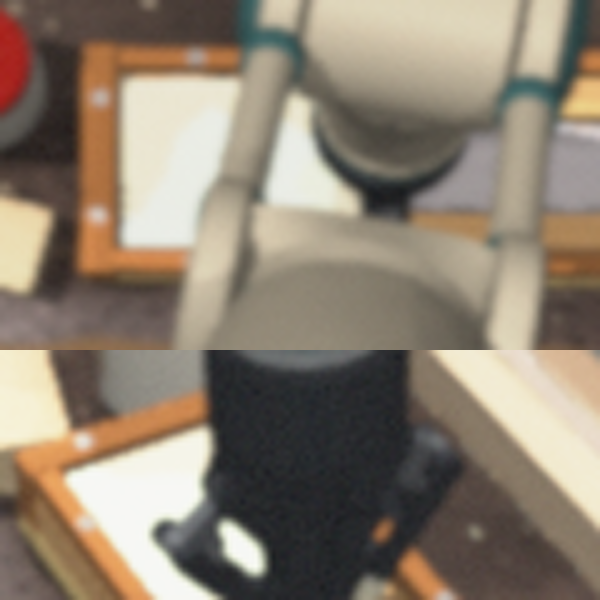

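The board's front edge is within a few mm of the end fence (about column 120, upper panel), but there is no force rise yet. I'll push on.

Request:
carry_out --motion '[{"slide":[0,0.0005,0],"turn":[0,0,0],"fingers":0},{"slide":[0,0.001,0],"turn":[0,0,0],"fingers":0},{"slide":[0,0.0015,0],"turn":[0,0,0],"fingers":0},{"slide":[0,0.002,0],"turn":[0,0,0],"fingers":0},{"slide":[0,0.0025,0],"turn":[0,0,0],"fingers":0},{"slide":[0,0.003,0],"turn":[0,0,0],"fingers":0},{"slide":[0,0.0035,0],"turn":[0,0,0],"fingers":0},{"slide":[0,0.004,0],"turn":[0,0,0],"fingers":0},{"slide":[0,0.004,0],"turn":[0,0,0],"fingers":0},{"slide":[0,0.004,0],"turn":[0,0,0],"fingers":0}]'

```text
time: 12.4
ee_pos: [0.5164, -0.0216, 0.0318]
tcp_rot: [0.004, 0.703, 0.711, 0.001]
wrist_force: [-1.4, -8.0, 7.2]
grip_width: -0.0
grip_force: 4.8
```

Request:
carry_out --motion '[{"slide":[0,0.0005,0],"turn":[0,0,0],"fingers":0},{"slide":[0,0.001,0],"turn":[0,0,0],"fingers":0},{"slide":[0,0.0015,0],"turn":[0,0,0],"fingers":0},{"slide":[0,0.002,0],"turn":[0,0,0],"fingers":0},{"slide":[0,0.0025,0],"turn":[0,0,0],"fingers":0},{"slide":[0,0.003,0],"turn":[0,0,0],"fingers":0},{"slide":[0,0.003,0],"turn":[0,0,0],"fingers":0},{"slide":[0,0.003,0],"turn":[0,0,0],"fingers":0},{"slide":[0,0.003,0],"turn":[0,0,0],"fingers":0},{"slide":[0,0.003,0],"turn":[0,0,0],"fingers":0}]'

```text
time: 13.4
ee_pos: [0.5163, -0.0214, 0.0318]
tcp_rot: [0.006, 0.702, 0.712, -0.001]
wrist_force: [-2.1, -19.3, 6.9]
grip_width: 0.001
grip_force: 10.2
```

The board is home: the force rose to 19 N and motion stopped. I'll ease back a little, then lift straight up.

Request:
carry_out --motion '[{"slide":[0,-0.002,0],"turn":[0,0,0],"fingers":0},{"slide":[0,-0.005,0],"turn":[0,0,0],"fingers":0},{"slide":[0,-0.008,0],"turn":[0,0,0],"fingers":0},{"slide":[0,-0.008,0],"turn":[0,0,0],"fingers":0},{"slide":[0,-0.008,0.003],"turn":[0,0,0],"fingers":0},{"slide":[0,-0.008,0.006],"turn":[0,0,0],"fingers":0},{"slide":[0,-0.008,0.01],"turn":[0,0,0],"fingers":0},{"slide":[0,-0.008,0.015],"turn":[0,0,0],"fingers":0},{"slide":[0,-0.008,0.025],"turn":[0,0,0],"fingers":0},{"slide":[0,-0.008,0.04],"turn":[0,0,0],"fingers":0}]'

```text
time: 14.4
ee_pos: [0.5116, -0.0238, 0.0699]
tcp_rot: [-0.001, 0.703, 0.711, -0.001]
wrist_force: [1.1, 0.9, -0.3]
grip_width: -0.0
grip_force: 0.0
```

Request:
carry_out --motion '[{"slide":[0,-0.01,0.03],"turn":[0,0,0],"fingers":0},{"slide":[0,-0.02,0.06],"turn":[0,0,0],"fingers":0},{"slide":[0,-0.05,0.09],"turn":[0,0,0],"fingers":0},{"slide":[0,-0.09,0.1],"turn":[0,0,0],"fingers":0},{"slide":[0,-0.13,0.1],"turn":[0,0,0],"fingers":0},{"slide":[0,-0.17,0.1],"turn":[0,0,0],"fingers":0},{"slide":[0,-0.21,0.1],"turn":[0,0,0],"fingers":0},{"slide":[0,-0.23,0.1],"turn":[0,0,0],"fingers":0},{"slide":[0,-0.24,0.1],"turn":[0,0,0],"fingers":0},{"slide":[0,-0.24,0.1],"turn":[0,0,0],"fingers":0}]'

```text
time: 15.4
ee_pos: [0.5129, -0.2641, 0.17]
tcp_rot: [-0.001, 0.704, 0.71, 0.0]
wrist_force: [-0.0, 0.8, 0.1]
grip_width: -0.003
grip_force: 0.0
```

```bash
python3 - <<'E'
from h import *
s=sensors.get_state();print(s['ee_pos'],s['wrist_force'])
f=grab('top');g=grab('scene')
a=cv2.resize(f['frame'][215:285,235:455,::-1],(792,252),interpolation=cv2.INTER_CUBIC)
b=cv2.resize(g['frame'][190:280,250:450,::-1],(792,346),interpolation=cv2.INTER_CUBIC)
cv2.imwrite('pics/c6.png',np.vstack([a,b]))
E
```

```text
[ 0.51286468 -0.26408681  0.17004252] [-0.04977277  0.76717455  0.07657405]
```

View pics/c6.png

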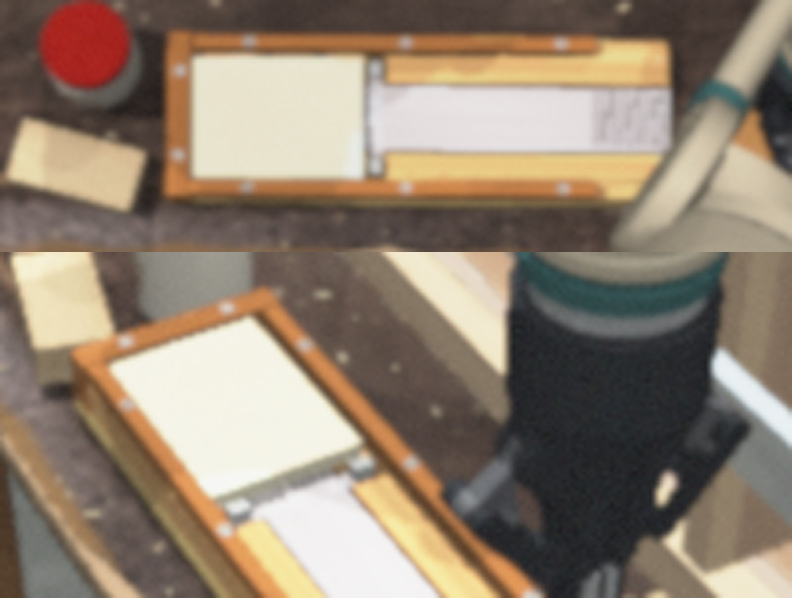

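The board lies flat against the end fence (left edge at about column 190, upper panel). Both stops stand up behind it (about 375,70 and 375,165), and the bystanders have not moved.

```bash
python3 -c "
from station import workorder
print(workorder.sign_off())"
```

```text
the job is handed in; nothing more can be done
None
```

The board is home against the end fence with both stops risen behind it, the bystanders look undisturbed, the arm is clear, and the job was handed in at about 15.5 s.

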